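Stand the two ball-headed lattice rods in the hexagonal model base

TASK

Finish the crystal model: from the half-open drawer take the two lying ball-headed rods, one at a time, each by its ball. Lift each with a firm grip so that it comes up lying level, well clear of the drawer, then ease the grip in the air so that it swings plumb, and grip it again; lower it fully home, without dropping it, the longer rod into the empty brass collar in the middle of the hexagonal base and the shorter one into the empty collar near its edge, and let go so that both stand upright. Do not knock the magnifier or the cup.

Things in the scene. Friction and masses are not known exactly. Their poses are not given: they have to be found in the camera images.
- drawer: Low wooden chest with its drawer half open, fixed. Origin on the desk under the middle of the open part, 170 (x) by 240 mm (y), walls 30 mm high. x points to the chest, which fills x 85 to 205 mm, 74 high. Round brass pull to x -108. Rails along x at y +44 and -20, 8 thick, 43 high (nubs 51), hold the rods along y, balls near y +80, in lanes at x -50 and +20; either rod in either lane.
- long_rod: The longer steel rod, 14 mm thick, 220 g, with a polished cream ball 30 mm wide on its head. Origin: ball centre; x axis runs from foot to ball; ball centre to foot end 160 mm. Lies level, ball centre 50 mm up. Pinched across the ball by flat pads it pivots about the line between them: at 50 N or more it stays about level, at 3 to 4 N it swings to within about 0.15 rad of plumb without dropping (creeps a few mm).
- short_rod: The shorter steel rod, 14 mm thick, 190 g, with a polished cream ball 30 mm wide on its head. Origin: ball centre; x axis runs from foot to ball; ball centre to foot end 125 mm. Lies level, ball centre 50 mm up. Pinched across the ball by flat pads it pivots about the line between them: at 50 N or more it stays about level, at 3 to 4 N it swings to within about 0.15 rad of plumb without dropping (creeps a few mm).
- long_rod_foot (a point): Centre of the end of the longer rod's foot (its last 5 mm are tapered and rounded).
- short_rod_foot (a point): Centre of the end of the shorter rod's foot (its last 5 mm are tapered and rounded).
- base: Hexagonal walnut base, fixed, 200 mm across corners, 25 thick, origin in the middle of its underside. x points from the middle collar to the outer empty collar, 70 mm away. Two finished columns (14 mm rods, 30 mm balls) stand fixed 70 mm from the middle at +120 and -120 degrees from x, ball centres 190 and 210 mm above the desk.
- middle_socket (a point): Floor (25 mm above the desk) of the empty brass collar in the middle of the base, for the longer rod. Collar 38 mm tall (mouth 63 mm above the desk), 33 mm wide outside, bore 16, mouth flared to about 22 mm. A rod is home with its foot on this point: ball centre then 185 mm above the desk.
- outer_socket (a point): The same for the empty collar near the edge of the base, for the shorter rod: ball centre then 150 mm above the desk.
- magnifier: Loose chrome magnifier on a short stand, foot 72 mm across, lens ring 76 mm across, 193 mm tall; origin at the middle of its underside. Leave alone.
- cup: Loose white ceramic cup, 68 mm across, 70 mm tall, origin at the middle of its underside. Leave alone.
Things that resemble listed ones, but are neither listed nor needed, are in the scene too. Leave any blue look-alike of the short_rod alone. Of the things that look like the base, the middle-sized one is meant.

How it is judged:
By the outcome, as a careful person would: the job done as asked, in the order asked, and still so for the second after the job is handed in, with the robot touching nothing.
It also fails if it takes over 72 s, if anything falls off the work surface, if the arm or the gripper's body presses on something with over 40 N, if the wrist force passes 120 N, or if a joint passes its speed limit or range.

ROBOT

A 6-joint arm with a two-finger parallel gripper is mounted at the origin on the work surface. World frame = base frame: x ahead of the robot, y to its left, z up, the work surface at z = 0. Lengths are in m, angles in rad, forces in N, time in s.
With the tool pointing down it reaches from about 0.2 to 0.875 m from the base axis. Payload 3.4 kg.
Tool frame: the origin (TCP) lies between the finger pads; the fingertips stand 25 mm ahead of it and the grasp point (between the pads) lies 6 mm ahead of it (r.nose_length is the z of the fingertips in the tool frame, in m); z points along the fingers, x is the direction in which the jaws open and shut, and the axes are right-handed (so a half turn about z gives the same grasp; the last joint's range is limited). The gripper opens to 94 mm and grips with 3 to 60 N. Pads are 16 mm wide; open, the fingers measure 119 mm over their backs; the gripper's body (75 mm by 177 mm) begins 78 mm behind the grasp point.
Start: joints at [1.064, 0.276, 1.505, -0, 1.361, -0.121], TCP at [0.216, 0.533, 0.23] pointing down, gripper open.
Joint ranges: [-2.89, 2.89], [-0.75, 2.08], [0.22, 2.7], [-1.18, 4.32], [0.11, 2.71], [-2.7, 2.7]. Speed limits (rad/s): [2.57, 2.57, 3.14, 3.14, 3.14, 3.14].

INTERFACE

Orientations are given as a unit quaternion [w, x, y, z].
In Python, from plant import r, gripper_to, inverse_kinematics, vision, models, telemetry gives the robot as it stands. Calls block until the motion is done:
- r.move_to(position, orientation): joint-space move of the TCP to a pose.
- r.move_l(position, rot=None, vel=0.15, guard=None): straight line of the TCP; rot=None keeps the orientation; vel is the mean speed in m/s. With guard (N) it stops when the force on the tool has changed by that much, and returns True; else False.
- r.movej(angles): joint-space move.
- gripper_to(opening, f_grip=None): finger opening in m; f_grip is the grip in N (None keeps the last); returns when the fingers have stopped.
- r.hold(seconds).
- inverse_kinematics(position, orientation): joint angles nearest the present ones, or None.
- vision.snapshot(name): name is "scene" or "top" or "wrist"; returns the picture (384x512x3 uint8, red, green, blue); there is no depth.
- vision.get_calibration(name): a dict with "fx", "fy", "cx", "cy" (pixels), "position" and "orientation" of the camera in the world. Camera axes: x right, y down, z forward; pixel columns grow to the right and rows downward; lengths in m; the calibration is good to about 2 mm. A picture is of the moment at which its call begins: read the wrist's pose just before it. get_calibration takes no time and is no camera call; for the wrist camera it gives the pose at the moment of the call.
A pose or a line that the arm cannot do raises r.PlanningError and nothing moves.
- r.sign_off(): hands the job in, once; it reports no verdict.
Trained networks look in the newest picture that a camera, given by its name, has taken for a name from the list of things; names that differ only in an ending like _2 or _b are one class to them, and where a whole thing is asked for, a point or a joint stands for the part that bears it (a point fixed in the world has none). Each returns a list of dicts, best first, with "score" (0 to 1); they miss things now and then, are a little off and sometimes report something else, mostly with a low value. They report only what shows in the picture. A call takes as long as a camera call. They do not tell look-alikes from the thing itself.
- models.boxes_of(thing, camera): "at" ([x, y, z] in m, in world coordinates, good to about 4 mm: the middle of the surface that is visible of it).
- models.regions_of(thing, camera): "pixels" (384x512 bool, what is visible of it).
- models.mark_of(thing, camera): "at" ([x, y, z] in m, in world coordinates, good to about 4 mm: a listed point, or the origin of a listed thing).
Readings, each from a call of its own:
- telemetry.current_t(): time.
- telemetry.current_joints(): joint angles.
- telemetry.current_dq(): joint speeds.
- telemetry.current_joint_efforts(): joint torques, N m.
- telemetry.current_ee_pos(): TCP position.
- telemetry.current_tool_rot(): TCP orientation.
- telemetry.current_wrist_force(): force on the tool from outside, world axes, zero at the start.
- telemetry.current_torque(): the same for the moment, N m.
- telemetry.current_opening(): finger opening in m.
Only numpy, scipy, OpenCV 4.12 (cv2) and the standard library are available. Lean on these libraries where they do the work, as an engineer would, in place of code of your own. Each camera call takes 0.05 s, during which the arm holds its last target. There are 200 camera calls.

## Working session

There is one attempt and no reset: what is moved stays moved. The work goes in short steps, each a Python script; the robot and the scene stay as the last script left them, time stands still between calls to the robot, and variables do not carry over. Pictures are saved under pics/ and viewed, about 8 in all and at most 12, crops included, and the job is handed in when it is done.

```bash
ls; mkdir -p pics; python3 - <<'E'
from plant import r, gripper_to, inverse_kinematics, vision, models, telemetry
import cv2
for c in ("scene","top"):
    im=vision.snapshot(c); cv2.imwrite(f"pics/{c}0.png",im[:,:,::-1]); k=vision.get_calibration(c); print(c,k)
    for t in ("drawer","long_rod","short_rod","long_rod_foot","short_rod_foot","base","middle_socket","outer_socket","magnifier","cup"):
        print(t,[(round(d["score"],2),[round(float(x),3) for x in d["at"]]) for d in models.mark_of(t,c)])
print(telemetry.current_tool_rot(),telemetry.current_t(),r.nose_length)
E
```

```text
pics
scene {'fx': 354.7603703203123, 'fy': 354.7603703203123, 'cx': 258.5528189948318, 'cy': 196.12094778983652, 'position': array([0.80370485, 0.47367236, 1.03359121]), 'orientation': array([-0.07339669,  0.28607044,  0.91994984, -0.25781567])}
drawer [(0.58, [0.508, -0.237, 0.0]), (0.17, [0.514, -0.152, 0.054])]
long_rod [(0.49, [0.517, -0.154, 0.049])]
short_rod [(0.59, [0.301, -0.244, 0.016]), (0.51, [0.45, -0.164, 0.054]), (0.45, [0.552, -0.47, 0.015])]
long_rod_foot [(0.59, [0.541, -0.314, 0.051]), (0.31, [0.575, 0.115, 0.026])]
short_rod_foot [(0.64, [0.465, -0.288, 0.048]), (0.55, [0.43, -0.499, 0.009]), (0.52, [0.321, -0.116, 0.009])]
base [(0.92, [0.571, 0.488, 0.0]), (0.76, [0.353, 0.227, 0.001]), (0.65, [0.565, 0.182, 0.004])]
middle_socket [(0.96, [0.577, 0.483, 0.038]), (0.77, [0.35, 0.231, 0.014]), (0.63, [0.566, 0.18, 0.025])]
outer_socket [(0.95, [0.364, 0.178, 0.019]), (0.91, [0.57, 0.112, 0.026]), (0.7, [0.59, 0.388, 0.034])]
magnifier [(0.8, [0.698, -0.003, 0.003]), (0.49, [0.541, -0.312, 0.05])]
cup [(0.86, [0.441, 0.025, -0.0]), (0.61, [0.54, -0.311, 0.049])]
to
[... 348 characters left out ...]
 -0.238, 0.013]), (0.7, [0.45, -0.159, 0.051])]
long_rod_foot [(0.8, [0.539, -0.312, 0.052])]
short_rod_foot [(0.73, [0.43, -0.499, 0.006]), (0.72, [0.324, -0.115, 0.006]), (0.56, [0.464, -0.285, 0.048])]
base [(0.74, [0.567, 0.185, -0.0]), (0.71, [0.354, 0.23, -0.002]), (0.62, [0.573, 0.488, -0.0])]
middle_socket [(0.96, [0.568, 0.186, 0.022]), (0.91, [0.358, 0.228, 0.018]), (0.68, [0.576, 0.485, 0.035])]
outer_socket [(0.97, [0.363, 0.178, 0.018]), (0.71, [0.59, 0.391, 0.037]), (0.68, [0.568, 0.119, 0.022]), (0.57, [0.519, -0.154, 0.052])]
magnifier [(0.91, [0.696, -0.002, 0.003])]
cup [(0.79, [0.439, 0.029, 0.0])]
[-3.61275459e-05  8.29542583e-01  5.58443459e-01  6.89864173e-05] 1.1 0.025
```

View pics/scene0.png

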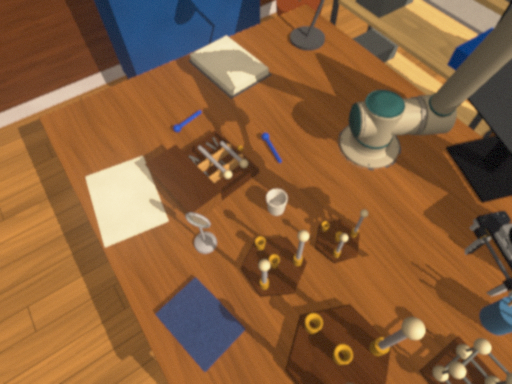

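View pics/top0.png

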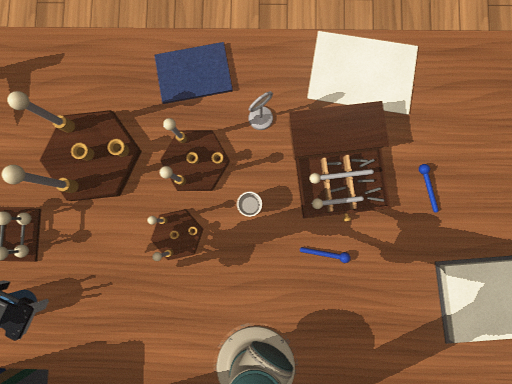

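The things that could be mistaken for the targets:
- **Bases (top view):** large at (92,155), middle-sized at (195,160), small at (177,234). I choose the middle-sized one.
- **Rods (top view):** steel at (317,178) and (318,203) in the drawer. The blue look-alikes at (430,185) and (325,255) stay untouched.
- **Rod lengths:** the longer rod is in the +20 lane with its ball near (0.516,-0.154). The shorter is in the -50 lane near (0.449,-0.162).

Next I look at both from close by.

```bash
cat > h.py <<'E'
from plant import r, gripper_to, inverse_kinematics, vision, models, telemetry
import numpy as np, cv2
from scipy.spatial.transform import Rotation as R
def q(yaw,tilt=0.):  # tool down, jaws along yaw; tilt about the jaw axis (tool x)
    m=R.from_euler('z',yaw)*R.from_euler('x',np.pi)*R.from_euler('x',tilt)
    return m.as_quat(scalar_first=True)
def snap(c,n): 
    im=vision.snapshot(c); cv2.imwrite(f"pics/{n}.png",im[:,:,::-1]); return im
def marks(c,*ts):
    for t in ts: print(c,t,[(round(d["score"],2),np.round(d["at"],4).tolist()) for d in models.mark_of(t,c)])
def proj(k,p):
    m=R.from_quat(k["orientation"],scalar_first=True).as_matrix()
    v=m.T@(np.array(p)-k["position"]); return k["fx"]*v[0]/v[2]+k["cx"],k["fy"]*v[1]/v[2]+k["cy"]
def ray(k,u,v,z):  # pixel to world point at height z
    m=R.from_quat(k["orientation"],scalar_first=True).as_matrix()
    d=m@np.array([(u-k["cx"])/k["fx"],(v-k["cy"])/k["fy"],1]); return k["position"]+d*(z-k["position"][2])/d[2]
def st(*a): print(*a,"t",round(telemetry.current_t(),2),"p",np.round(telemetry.current_ee_pos(),4),"F",np.round(telemetry.current_wrist_force(),1),"o",round(telemetry.current_opening(),4))
E
python3 - <<'E'
from h import *
r.move_to([0.53,0.15,0.42],q(0.0)); st()
k=vision.get_calibration("wrist"); snap("wrist","w_base"); print(k)
marks("wrist","base","middle_socket","outer_socket")
r.move_to([0.47,-0.17,0.30],q(0.14)); st()
k=vision.get_calibration("wrist"); snap("wrist","w_drawer"); print(k)
marks("wrist","drawer","long_rod","short_rod","long_rod_foot","short_rod_foot")
E
python3 -c "
import cv2,numpy as np
cv2.imwrite('pics/w01.png',cv2.resize(np.hstack([cv2.imread('pics/w_base.png'),cv2.imread('pics/w_drawer.png')]),(800,300),interpolation=3))"
```

```text
t 3.02 p [0.5296 0.1508 0.4196] F [0.1 0.4 0.5] o 0.0938
{'fx': 280.03759155407283, 'fy': 280.03759155407283, 'cx': 259.80996850290137, 'cy': 193.99338201529804, 'position': array([0.5297116 , 0.21911279, 0.57381259]), 'orientation': array([ 1.20469340e-01,  9.92716498e-01,  9.95626514e-04, -3.18509313e-04])}
wrist base [(0.86, [0.5691, 0.1818, -0.0072]), (0.65, [0.3594, 0.2348, -0.0025])]
wrist middle_socket [(0.8, [0.5682, 0.1876, 0.0257]), (0.71, [0.3555, 0.23, 0.0197])]
wrist outer_socket [(0.86, [0.587, 0.39, 0.036]), (0.66, [0.5697, 0.118, 0.0229]), (0.61, [0.3654, 0.1747, 0.018])]
t 4.53 p [ 0.4706 -0.1695  0.3005] F [-0.6  0.  -0.2] o 0.0941
{'fx': 280.03759155407283, 'fy': 280.03759155407283, 'cx': 259.80996850290137, 'cy': 193.99338201529804, 'position': array([ 0.46078677, -0.10183019,  0.4547106 ]), 'orientation': array([0.12032979, 0.99022805, 0.06989525, 0.00915433])}
wrist drawer [(0.7, [0.507, -0.2317, 0.0034])]
wrist long_rod [(0.88, [0.5182, -0.148, 0.0477])]
wrist short_rod [(0.9, [0.2978, -0.2458, 0.0175]), (0.89, [0.4434, -0.1598, 0.048]), (0.89, [0.5525, -0.4687, 0.0149]), (0.66, [0.6949, -0.0, -0.0003])]
wrist long_rod_foot [(0.87, [0.5372, -0.3122, 0.0532]), (0.72, [0.4376, 0.0244, -0.0022])]
wrist short_rod_foot [(0.87, [0.4297, -0.5017, 0.0061]), (0.64, [0.3241, -0.1149, 0.0083]), (0.58, [0.461, -0.2839, 0.0482])]
```

View pics/w01.png

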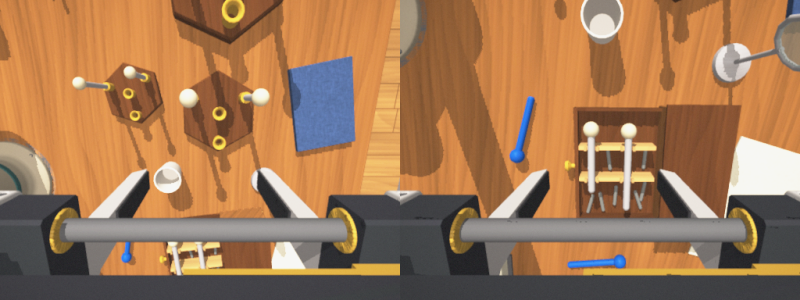

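Left half: the middle-sized base at (218,115), with its empty collars at (219,113) and (218,142). Right half: the drawer, with the short rod's ball at (590,130) and the long rod's at (628,131). I'll refine these from pixels.

```bash
python3 - <<'E'
from h import *
K={"fx":280.03759,"fy":280.03759,"cx":259.80997,"cy":193.99338}
kb=dict(K,position=np.array([0.5297116,0.21911279,0.57381259]),orientation=[1.20469340e-01,9.92716498e-01,9.95626514e-04,-3.18509313e-04])
kd=dict(K,position=np.array([0.46078677,-0.10183019,0.4547106]),orientation=[0.12032979,0.99022805,0.06989525,0.00915433])
b=cv2.imread("pics/w_base.png"); d=cv2.imread("pics/w_drawer.png")
for im,c,k,z,col in ((b,(280,145),kb,.063,1),(b,(279,182),kb,.063,1),(d,(243,166),kd,.05,0),(d,(292,168),kd,.05,0)):
    u,v=c; hsv=cv2.cvtColor(im,cv2.COLOR_BGR2HSV)[v-20:v+20,u-20:u+20].astype(int)
    # brass: saturated yellow; ball: bright, low saturation
    m=((hsv[...,0]>18)&(hsv[...,0]<35)&(hsv[...,1]>130)&(hsv[...,2]>90)) if col else ((hsv[...,1]<90)&(hsv[...,2]>130))
    ys,xs=np.nonzero(m); (cx,cy),rad=cv2.minEnclosingCircle(np.c_[xs,ys].astype(np.float32))
    print(c,"circle",cx+u-20,cy+v-20,rad,"bbox",xs.min()+u-20,xs.max()+u-20,ys.min()+v-20,ys.max()+v-20,"ray",ray(k,cx+u-20,cy+v-20,z).round(4))
print("proj mid,outer",proj(kb,[.568,.186,.063]),proj(kb,[.569,.116,.063]),proj(kd,[.4465,-.163,.05]),proj(kd,[.5165,-.153,.05]))
t=[cv2.resize(x,(400,400),interpolation=3) for x in (b[120:200,240:320],d[130:210,225:305])]
cv2.imwrite("pics/crop1.png",np.hstack(t))
E
```

```text
(280, 145) circle 280.4333324432373 145.0 8.79713249206543 bbox 272 289 137 153 ray [0.5665 0.1842 0.063 ]
(279, 182) circle 280.41428565979004 182.01428604125977 9.12465763092041 bbox 272 288 173 191 ray [0.5678 0.1163 0.063 ]
(243, 166) circle 244.5 170.5 15.182326316833496 bbox 234 254 156 185 ray [ 0.4483 -0.1688  0.05  ]
(292, 168) circle 292.0 172.5 15.33796215057373 bbox 283 302 158 187 ray [ 0.5174 -0.162   0.05  ]
proj mid,outer (np.float64(281.30137943860854), np.float64(144.00498275222552)) (np.float64(281.0765984041121), np.float64(182.17218647366275)) (np.float64(243.79137074531354), np.float64(166.39098577250311)) (np.float64(292.4471496630626), np.float64(166.34303342356958))
```

View pics/crop1.png

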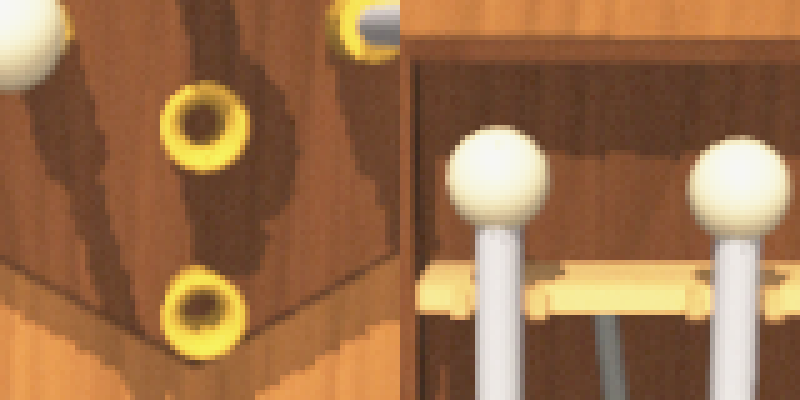

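Crop: the middle mouth is at crop (205,127) and the outer at (202,312), plain steel rods with cream balls beside it. This gives the long ball at about (0.517,-0.1535) and the short at (0.447,-0.161). The choice holds, so I pick the long rod.

```bash
python3 - <<'E'
from h import *
y=0.132
gripper_to(0.050,20)
r.move_to([0.517,-0.1535,0.13],q(y)); st()
print(r.move_l([0.517,-0.1535,0.056],vel=0.1,guard=12)); st("down")
gripper_to(0.0,55); st("grip")
r.move_l([0.517,-0.1535,0.12],vel=0.06); st("up")
r.move_l([0.517,-0.1535,0.34],vel=0.2); st("up"); k=vision.get_calibration("wrist"); snap("wrist","lift1"); 
snap("scene","lift1s"); marks("scene","long_rod","long_rod_foot")
a,b=cv2.imread("pics/lift1.png"),cv2.imread("pics/lift1s.png")
cv2.imwrite("pics/lift1c.png",np.hstack([cv2.resize(a,(400,300)),cv2.resize(b[80:272,120:376],(400,300))]))
E
```

```text
t 6.39 p [ 0.5177 -0.1539  0.1308] F [ 0.8 -0.4 -0. ] o 0.0499
False
down t 7.28 p [ 0.5176 -0.1538  0.0567] F [0.2 0.7 0. ] o 0.0502
grip t 7.78 p [ 0.5172 -0.1535  0.0563] F [-1.6 -0.3  1.8] o 0.0282
up t 8.99 p [ 0.5167 -0.1534  0.1196] F [-0.4  0.6 -1.6] o 0.0279
up t 10.24 p [ 0.5164 -0.1532  0.3387] F [-0.3  0.1 -2.7] o 0.0284
scene long_rod [(0.49, [0.5136, -0.1505, 0.3342])]
scene long_rod_foot []
```

View pics/lift1c.png

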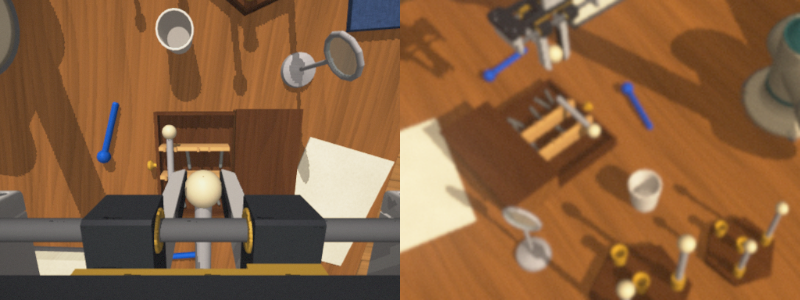

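The long rod is held by the ball and lies level in the air (wrist view ball (203,188), rod running back under the gripper). Now I ease the grip.

```bash
python3 - <<'E'
from h import *
gripper_to(0.0,3.5); st("ease"); r.hold(1.2)
gripper_to(0.0,55); st("firm")
k=vision.get_calibration("wrist"); snap("wrist","swing1"); marks("wrist","long_rod","long_rod_foot")
for p in ([.5164,-.1532,.3327],[.5164,-.1532,.1727]): print(proj(k,p))
snap("scene","swing1s"); marks("scene","long_rod","long_rod_foot")
snap("top","swing1t"); marks("top","long_rod","long_rod_foot")
a,b=cv2.imread("pics/swing1.png"),cv2.imread("pics/swing1s.png")
cv2.imwrite("pics/swing1c.png",np.hstack([cv2.resize(a,(400,300)),cv2.resize(b[80:176,160:288],(400,300))]))
E
```

```text
ease t 10.66 p [ 0.517  -0.1539  0.3396] F [ 0.1  0.8 -4.4] o 0.0294
firm t 12.07 p [ 0.5169 -0.1533  0.34  ] F [-0.5 -0.2 -2. ] o 0.0277
wrist long_rod [(0.73, [0.5171, -0.1493, 0.3192])]
wrist long_rod_foot [(0.89, [0.5274, -0.2489, 0.1938])]
(np.float64(259.0010529069754), np.float64(238.41547151272738))
(np.float64(259.38739418896205), np.float64(184.79371792873656))
scene long_rod [(0.7, [0.5181, -0.1556, 0.3208]), (0.47, [0.5661, 0.1857, 0.0014])]
scene long_rod_foot [(0.44, [0.5294, -0.248, 0.1922])]
top long_rod []
top long_rod_foot []
```

View pics/swing1c.png

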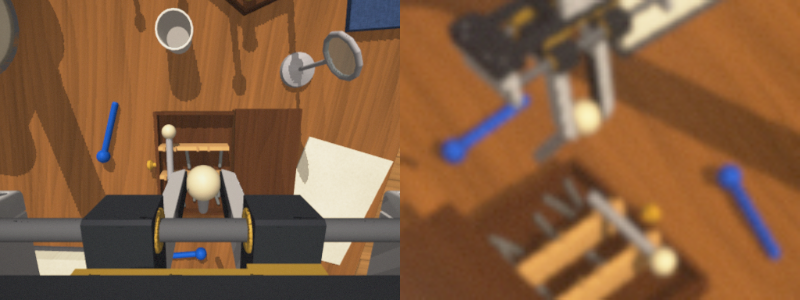

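The foot is at about (0.528,-0.249,0.193), so the rod swung only part way, about 0.6 rad from plumb. The ball also crept about 12 mm down the pads. I'll continue with a somewhat firmer ease, in short watched steps.

```bash
cat >> h.py <<'E'
def ballrow(im,k): # bright low-saturation blob near the jaws: centre and radius in the wrist view
    hsv=cv2.cvtColor(im,cv2.COLOR_RGB2HSV)[205:275,225:295].astype(int)
    m=((hsv[...,1]>15)&(hsv[...,1]<90)&(hsv[...,2]>150)).astype(np.uint8)
    n,l,s,c=cv2.connectedComponentsWithStats(m); i=1+s[1:,4].argmax(); return s[i][:4]+[225,205,0,0],c[i].round(1)
def look(rod):
    k=vision.get_calibration("wrist"); im=vision.snapshot("wrist")
    o=[]
    for t in (rod,rod+"_foot"):
        d=models.mark_of(t,"wrist"); p=telemetry.current_ee_pos()
        d=[x["at"] for x in d if x["at"][2]>0.1 and np.hypot(*(x["at"][:2]-p[:2]))<0.2]
        o.append(d[0] if d else None); print(t,None if not d else np.round(d[0]-p,4))
    print(ballrow(im,k))
    return o
E
python3 - <<'E'
from h import *
for n in ("lift1","swing1"): print(ballrow(cv2.imread(f"pics/{n}.png")[:,:,::-1],0))
look("long_rod")
gripper_to(0.0,8); r.hold(0.5); st("8N"); look("long_rod")
gripper_to(0.0,6); r.hold(0.3); st("6N"); look("long_rod")
E
```

```text
(array([237, 217,  46,  48]), array([34.7, 35.5]))
(array([239, 211,  42,  44]), array([34.6, 27.7]))
long_rod [ 0.0018  0.003  -0.0232]
long_rod_foot [ 0.0086 -0.0941 -0.1484]
(array([239, 211,  42,  44]), array([34.6, 27.7]))
8N t 13.39 p [ 0.517  -0.1536  0.34  ] F [ 0.1 -0.5 -3. ] o 0.0293
long_rod [ 0.001   0.007  -0.0196]
long_rod_foot [-0.0038  0.0105 -0.1794]
(array([239, 205,  43,  49]), array([34.7, 25.6]))
6N t 14.06 p [ 0.517  -0.1535  0.34  ] F [-0.5  0.1 -1.7] o 0.0293
long_rod [ 0.0018  0.0052 -0.0227]
long_rod_foot [-0.0039  0.0045 -0.1798]
(array([238, 205,  44,  49]), array([34.6, 25.8]))
```

The rod now hangs plumb: the foot lies 4–5 mm from under the ball, and the creep has stopped. I'll grip firmly and go over the middle collar.

```bash
python3 - <<'E'
from h import *
gripper_to(0.0,55); st("firm")
r.move_l([0.568,0.180,0.34],vel=0.2); st()
r.move_l([0.568,0.180,0.275],vel=0.1); st()
look("long_rod"); k=vision.get_calibration("wrist"); a=snap("wrist","over1")
marks("wrist","middle_socket")
print("mouth at",proj(k,[.567,.1855,.063]))
b=snap("scene","over1s"); ks=vision.get_calibration("scene"); print("sc mouth",proj(ks,[.567,.1855,.063])); marks("scene","long_rod","long_rod_foot","middle_socket")
cv2.imwrite("pics/over1c.png",np.hstack([cv2.resize(a[130:280,160:360],(400,300),interpolation=3),cv2.resize(b[200:290,240:360],(400,300),interpolation=3)])[:,:,::-1])
E
```

```text
firm t 14.43 p [ 0.517  -0.1535  0.34  ] F [ 0.9  0.1 -2. ] o 0.0281
t 16.26 p [0.568  0.1791 0.3401] F [-0.4  0.6 -1.4] o 0.0283
t 17.06 p [0.5684 0.18   0.2756] F [-0.2  0.1 -1.7] o 0.0283
long_rod [-0.0007  0.0046 -0.0235]
long_rod_foot None
(array([238, 205,  44,  51]), array([36.6, 33. ]))
wrist middle_socket [(0.89, [0.3504, 0.2298, 0.0245]), (0.84, [0.5654, 0.187, 0.0257])]
mouth at (np.float64(258.9451660592608), np.float64(173.651775859866))
sc mouth (np.float64(274.13927028408494), np.float64(259.5517217747746))
scene long_rod [(0.67, [0.5666, 0.1812, 0.2517])]
scene long_rod_foot [(0.54, [0.5684, 0.1885, 0.0961])]
scene middle_socket [(0.97, [0.3489, 0.2307, 0.0139]), (0.93, [0.5794, 0.4853, 0.0301]), (0.66, [0.5643, 0.1809, 0.026])]
```

View pics/over1c.png

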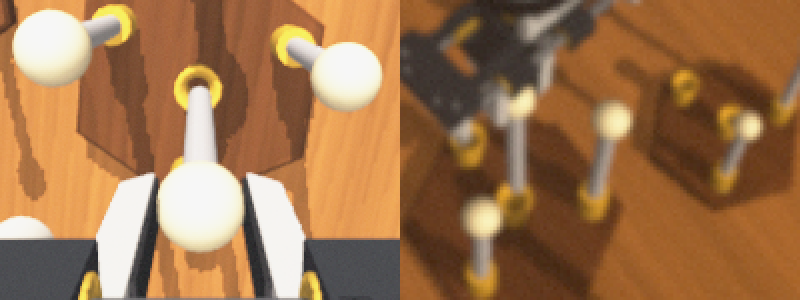

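Wrist crop: the collar mouth is at crop (197,87), as predicted. The foot's end is at about (200,93) and the ball at (202,206). The rod is close to plumb, so I'll compute the remaining offset.

```bash
python3 - <<'E'
from h import *
k=vision.get_calibration("wrist")
a=cv2.imread("pics/over1.png")
print("mouth",ray(k,258.3,173.3,.063).round(4),"ball",ray(k,261,232.8,.254).round(4))
g=cv2.cvtColor(a,cv2.COLOR_BGR2HSV).astype(int)
for v in range(168,212,4): # rod's grey columns
    m=np.nonzero((g[v,235:285,1]<60)&(g[v,235:285,2]>90))[0]+235; print(v,(m.min(),m.max()) if len(m) else None)
for v in (174,176,178): print(v,ray(k,260.2,v,.095).round(4))
E
```

```text
mouth [0.5653 0.1859 0.063 ] ball [0.569  0.1785 0.254 ]
168 None
172 None
176 (np.int64(255), np.int64(264))
180 (np.int64(254), np.int64(264))
184 (np.int64(254), np.int64(265))
188 (np.int64(253), np.int64(266))
192 (np.int64(253), np.int64(266))
196 (np.int64(253), np.int64(267))
200 (np.int64(252), np.int64(267))
204 (np.int64(252), np.int64(267))
208 (np.int64(252), np.int64(268))
174 [0.5671 0.1907 0.095 ]
176 [0.5675 0.1883 0.095 ]
178 [0.5678 0.1859 0.095 ]
```

```bash
python3 - <<'E'
from h import *
x,y=0.5674,0.1805
r.move_l([x,y,0.255],vel=0.05)
print(r.move_l([x,y,0.225],vel=0.05,guard=6)); st("in")
print(r.move_l([x,y,0.195],vel=0.03,guard=10)); st("home")
k=vision.get_calibration("wrist"); a=snap("wrist","in1"); look("long_rod")
b=snap("scene","in1s"); marks("scene","long_rod")
cv2.imwrite("pics/in1c.png",np.hstack([cv2.resize(a[130:280,160:360],(400,300),interpolation=3),cv2.resize(b[200:290,240:360],(400,300),interpolation=3)])[:,:,::-1])
E
```

```text
False
in t 18.81 p [0.5673 0.1805 0.2249] F [ 0.5  0.4 -2.4] o 0.0275
True
home t 19.51 p [0.5676 0.1803 0.2044] F [-0.3 -0.7  4.6] o 0.0278
long_rod [ 0.      0.0029 -0.0227]
long_rod_foot None
(array([239, 205,  43,  51]), array([36.1, 30.8]))
scene long_rod [(0.48, [0.5641, 0.1812, 0.1828]), (0.2, [0.4523, -0.1659, 0.0517])]
```

The foot met the floor at the expected height (ball at about 0.182–0.185). I release, retreat and check, then pick the short rod.

```bash
python3 - <<'E'
from h import *
gripper_to(0.0,10); r.hold(0.2); gripper_to(0.048,10); st("open")
p=telemetry.current_ee_pos(); r.move_l([p[0],p[1],0.30],vel=0.12); st()
a=snap("wrist","rel1"); marks("wrist","long_rod","middle_socket"); b=snap("scene","rel1s"); marks("scene","long_rod","long_rod_foot")
snap("top","rel1t"); marks("top","long_rod","short_rod")
cv2.imwrite("pics/rel1c.png",np.hstack([cv2.resize(a,(400,300)),cv2.resize(b[200:290,240:360],(400,300),interpolation=3)])[:,:,::-1])
E
```

```text
open t 20.74 p [0.5665 0.1802 0.2029] F [-1.   0.3  0.5] o 0.0482
t 21.7 p [0.5661 0.1801 0.2992] F [-0.  -0.5 -0.4] o 0.0478
wrist long_rod [(0.97, [0.5704, 0.1788, 0.1811])]
wrist middle_socket [(0.81, [0.5674, 0.1871, 0.0264]), (0.78, [0.3528, 0.2284, 0.0202])]
scene long_rod [(0.53, [0.5664, 0.1759, 0.1847])]
scene long_rod_foot [(0.69, [0.5659, 0.1883, 0.0217])]
top long_rod [(0.4, [0.5695, 0.173, 0.1859])]
top short_rod [(0.84, [0.303, -0.2409, 0.0161]), (0.75, [0.5517, -0.4671, 0.0148]), (0.68, [0.4483, -0.1607, 0.0542]), (0.23, [0.5026, -0.2351, 0.0042])]
```

View pics/rel1c.png

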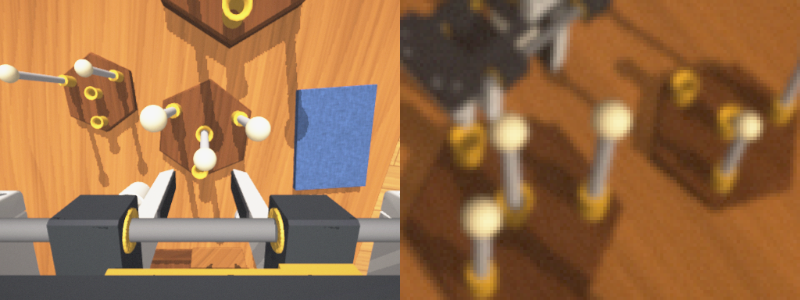

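The long rod stands in the middle collar (wrist view ball (204,160), collar (204,132)), leaning only within the bore clearance. Now the short rod.

```bash
python3 - <<'E'
from h import *
y=0.132; X,Y=0.447,-0.161
r.move_l([X,Y,0.30],rot=q(y),vel=0.3); gripper_to(0.044,20)
r.move_l([X,Y,0.12],vel=0.2)
print(r.move_l([X,Y,0.0565],vel=0.1,guard=12)); st("down")
gripper_to(0.0,55); st("grip")
r.move_l([X,Y,0.12],vel=0.06)
r.move_l([X,Y,0.34],vel=0.2); st("up"); look("short_rod"); snap("wrist","lift2")
gripper_to(0.0,8); r.hold(0.8); st("8N"); look("short_rod")
a=snap("wrist","swing2"); b=cv2.imread("pics/lift2.png")[:,:,::-1]
cv2.imwrite("pics/swing2c.png",np.hstack([cv2.resize(b,(400,300)),cv2.resize(a,(400,300))])[:,:,::-1])
E
```

```text
False
down t 25.65 p [ 0.4475 -0.1613  0.057 ] F [ 0.3 -0.8  0.4] o 0.0438
grip t 26.07 p [ 0.4474 -0.1612  0.057 ] F [ 0.1 -0.1  1.8] o 0.0279
up t 28.52 p [ 0.4464 -0.1607  0.3388] F [ 0.3 -0.3 -1.8] o 0.0283
short_rod [-0.0053  0.001  -0.0073]
short_rod_foot None
(array([238, 216,  45,  47]), array([34.6, 33.6]))
8N t 29.74 p [ 0.447  -0.1611  0.34  ] F [-0.4  0.4 -2.1] o 0.0296
short_rod [-0.0055 -0.0005 -0.0116]
short_rod_foot [-0.001  -0.013  -0.1355]
(array([237, 205,  46,  55]), array([34.6, 30. ]))
```

View pics/swing2c.png

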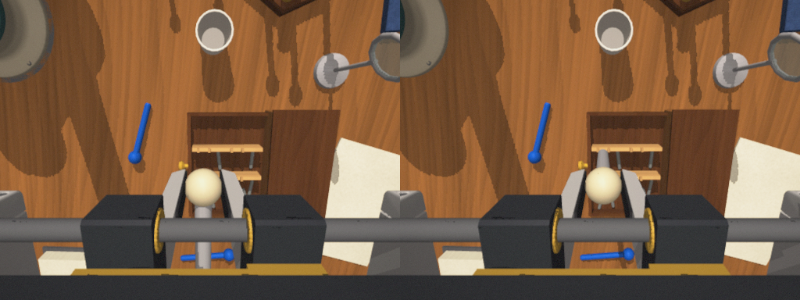

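It came up level and swung nearly plumb, with little creep. A short, lighter ease should finish the swing, then I take it over the outer collar.

```bash
python3 - <<'E'
from h import *
gripper_to(0.0,5); r.hold(0.3); look("short_rod")
gripper_to(0.0,55); st("firm")
r.move_l([0.568,0.1165,0.34],vel=0.2); st()
r.move_l([0.568,0.1165,0.228],vel=0.1); st()
look("short_rod"); k=vision.get_calibration("wrist"); a=snap("wrist","over2")
marks("wrist","outer_socket")
print("mouth pred",proj(k,[.568,.1165,.063]))
b=snap("scene","over2s"); marks("scene","short_rod","short_rod_foot","outer_socket","long_rod")
cv2.imwrite("pics/over2c.png",np.hstack([cv2.resize(a[130:280,160:360],(400,300),interpolation=3),cv2.resize(b[200:290,220:340],(400,300),interpolation=3)])[:,:,::-1])
E
```

```text
short_rod [-0.0036  0.0014 -0.0126]
short_rod_foot [-0.0024 -0.0078 -0.1335]
(array([237, 205,  46,  55]), array([34.6, 29.8]))
firm t 30.82 p [ 0.447 -0.161  0.34 ] F [-0.1  0.6 -1.7] o 0.0281
t 32.49 p [0.5677 0.1156 0.3402] F [-0.7  0.6 -1.7] o 0.0282
t 33.76 p [0.5685 0.1165 0.2288] F [-0.2  0.1 -2.5] o 0.0276
short_rod [-0.0038  0.0012 -0.0123]
short_rod_foot None
(array([237, 205,  46,  56]), array([35.6, 33.6]))
wrist outer_socket [(0.86, [0.3676, 0.1757, 0.0187]), (0.58, [0.5674, 0.1178, 0.0275])]
mouth pred (np.float64(259.3138506398931), np.float64(185.16753932602967))
scene short_rod [(0.72, [0.443, 0.0239, -0.0025]), (0.64, [0.5539, -0.472, 0.0129]), (0.56, [0.5674, 0.1877, 0.0253]), (0.54, [0.5721, 0.1134, 0.221])]
scene short_rod_foot [(0.68, [0.4297, -0.4974, 0.0068]), (0.58, [0.5697, 0.1074, 0.0907]), (0.55, [0.3193, -0.1161, 0.009])]
scene outer_socket [(0.95, [0.5885, 0.3889, 0.0348]), (0.64, [0.5698, 0.1141, 0.0246])]
scene long_rod [(0.44, [0.5687, 0.1729, 0.1856])]
```

View pics/over2c.png

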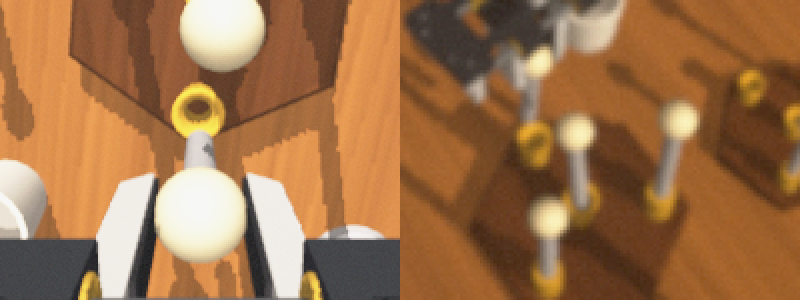

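Wrist crop: the outer mouth is at (199,108) and the foot's end at about (199,132), so the foot sits about 8 mm to −y, a 0.075 rad tilt. I'll tilt the tool to make the rod plumb and check the foot again.

```bash
python3 - <<'E'
from h import *
k=vision.get_calibration("wrist"); print("before mouth",ray(k,259.2,183.8,.063).round(4),"foot+y rim",ray(k,259.5,195.5,.095).round(4))
r.move_l([0.568,0.1165,0.228],rot=q(0.132,0.075),vel=0.05); st()
k=vision.get_calibration("wrist"); a=snap("wrist","tilt2"); look("short_rod")
g=cv2.cvtColor(a,cv2.COLOR_RGB2HSV).astype(int)
for v in range(176,206,3):
    m=np.nonzero((g[v,240:280,1]<70)&(g[v,240:280,2]>80))[0]+240; y=np.nonzero((g[v,230:290,0]>18)&(g[v,230:290,0]<35)&(g[v,230:290,1]>130)&(g[v,230:290,2]>90))[0]+230
    print(v,(m.min(),m.max()) if len(m) else None,(y.min(),y.max()) if len(y) else None, ray(k,259.5,v,.095).round(4)[:2],ray(k,259.5,v,.063).round(4)[:2])
b=snap("scene","tilt2s"); marks("scene","short_rod_foot","short_rod")
cv2.imwrite("pics/tilt2c.png",np.hstack([cv2.resize(a[130:280,160:360],(400,300),interpolation=3),cv2.resize(b[200:290,220:340],(400,300),interpolation=3)])[:,:,::-1])
E
```

```text
before mouth [0.5671 0.1182 0.063 ] foot+y rim [0.5682 0.1123 0.095 ]
t 34.51 p [0.5682 0.1154 0.2278] F [-0.1 -0.1 -2.6] o 0.028
short_rod [-0.001   0.0039 -0.0115]
short_rod_foot None
(array([237, 205,  46,  56]), array([35.9, 35.1]))
176 None None [0.5643 0.1415] [0.5647 0.1381]
179 None None [0.5648 0.1383] [0.5652 0.1347]
182 None (np.int64(259), np.int64(261)) [0.5652 0.1352] [0.5656 0.1312]
185 None (np.int64(252), np.int64(266)) [0.5656 0.132 ] [0.5661 0.1277]
188 None (np.int64(249), np.int64(269)) [0.566  0.1289] [0.5666 0.1242]
191 None (np.int64(247), np.int64(270)) [0.5664 0.1257] [0.567  0.1207]
194 None (np.int64(247), np.int64(271)) [0.5668 0.1225] [0.5675 0.1171]
197 (np.int64(255), np.int64(264)) (np.int64(246), np.int64(272)) [0.5672 0.1193] [0.568  0.1136]
200 (np.int64(254), np.int64(265)) (np.int64(247), np.int64(271)) [0.5677 0.1161] [0.5684 0.11  ]
203 (np.int64(253), np.int64(265)) (np.int64(248), np.int64(270)) [0.5681 0.1129] [0.5689 0.1065]
scene short_rod_foot [(0.71, [0.567, 0.1191, 0.0896]), (0.51, [0.432, -0.4986, 0.007]), (0.45, [0.3183, -0.1175, 0.0131])]
scene short_rod [(0.6, [0.3032, -0.2417, 0.0159]), (0.56, [0.5516, -0.4699, 0.0133])]
```

View pics/tilt2c.png

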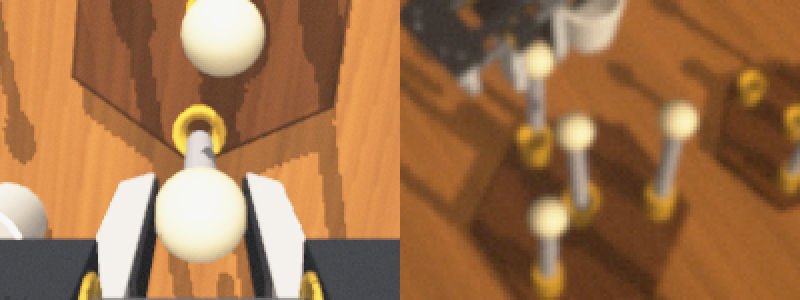

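The foot's end now sits over the mouth (foot about (0.567,0.116), mouth about (0.5675,0.1165)). I lower it.

```bash
python3 - <<'E'
from h import *
x,y=0.5680,0.1165
r.move_l([x,y,0.205],vel=0.05)
print(r.move_l([x,y,0.18],vel=0.05,guard=6)); st("in")
print(r.move_l([x,y,0.148],vel=0.03,guard=10)); st("home")
look("short_rod")
E
```

```text
True
in t 35.87 p [0.5674 0.1163 0.1866] F [-0.1  0.3 -2.9] o 0.0279
True
home t 36.76 p [0.568  0.1165 0.1602] F [-0.4  0.4  4.8] o 0.0281
short_rod [-0.0039  0.0028 -0.0096]
short_rod_foot None
(array([237, 205,  46,  56]), array([35.7, 31.8]))
```

```bash
python3 - <<'E'
from h import *
gripper_to(0.0,10); r.hold(0.2); gripper_to(0.048,10); st("open")
p=telemetry.current_ee_pos(); r.move_l([p[0],p[1],0.27],vel=0.12)
r.move_l([0.50,0.02,0.36],rot=q(0.132),vel=0.25); st()
a=snap("wrist","fin"); marks("wrist","long_rod","short_rod"); b=snap("scene","fins"); marks("scene","long_rod","short_rod","magnifier","cup")
snap("top","fint"); marks("top","magnifier","cup","long_rod","short_rod")
cv2.imwrite("pics/finc.png",np.hstack([cv2.resize(a,(400,300)),cv2.resize(b[170:290,200:360],(400,300),interpolation=3)])[:,:,::-1])
E
```

```text
open t 37.84 p [0.5669 0.1163 0.1589] F [ 0.3 -0.4 -0.4] o 0.0478
t 39.66 p [0.5    0.0204 0.3591] F [0.1 0.3 0. ] o 0.0481
wrist long_rod [(0.91, [0.5682, 0.1775, 0.1839])]
wrist short_rod [(0.56, [0.5626, 0.1185, 0.1501])]
scene long_rod [(0.71, [0.5657, 0.1877, 0.0232]), (0.48, [0.5701, 0.1755, 0.1845])]
scene short_rod [(0.57, [0.554, -0.4717, 0.0109]), (0.47, [0.5723, 0.1132, 0.1523]), (0.37, [0.4399, 0.0216, -0.0012])]
scene magnifier [(0.94, [0.6968, -0.0058, 0.0002]), (0.45, [0.5635, 0.1839, 0.0019])]
scene cup [(0.57, [0.4442, 0.0237, -0.0023])]
top magnifier []
top cup [(0.69, [0.5043, -0.233, 0.0025]), (0.44, [0.4408, 0.0271, 0.0021])]
top long_rod []
top short_rod [(0.84, [0.5528, -0.4634, 0.013]), (0.64, [0.5708, 0.1198, 0.1508]), (0.63, [0.2991, -0.2382, 0.0119])]
```

View pics/finc.png

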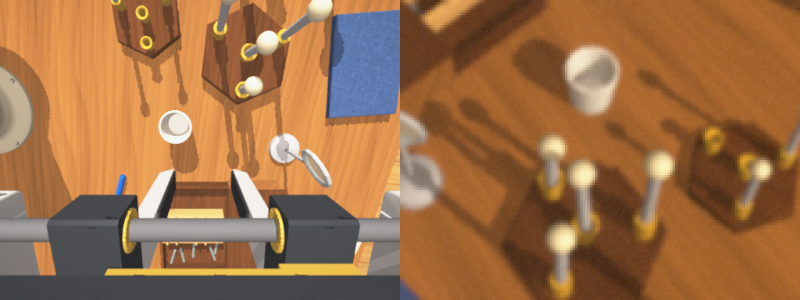

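Both rods stand in their collars (long ball at (266,43), short at (253,87)). Ball heights are about 0.184 and 0.151, and the cup and magnifier have not moved. I hand in.

```bash
python3 -c "
from h import *
r.sign_off(); st()"
```

```text
the job is handed in; nothing more can be done
the job is handed in; nothing more can be done
```

Both rods stand in the base, and I handed the job in with the clock at about 40 s of the 72 s limit. I picked each rod by its ball, lifted it level, eased the grip in the air so it swung down, gripped it again, lowered it until the foot touched the floor, and let go. The long rod went into the middle collar first, then the short rod into the outer one.

**Last checks:**
- **Ball heights:** about 0.184 m for the long rod and 0.151 m for the short one; home is 0.185 and 0.150. The gripper was open and clear of everything.
- **Cup and magnifier:** both are where they were at the start, within measuring error. The magnifier was checked in the scene camera only, because the top camera missed it at the end.

**What did not go cleanly:**
- **Long rod's first ease:** at 3.5 N it swung only to about 0.6 rad from plumb, and the ball crept about 12 mm down the pads. A second ease at 8 N and then 6 N brought it plumb.
- **Short rod:** it ended about 0.075 rad off plumb, so I tilted the tool by that much before lowering it. It also touched lightly once on the way down, probably on the collar's flared mouth.
- **Final lean:** the long rod leans about 0.05 rad, which is about what the play in the bore allows.
- **Short rod's position:** the cameras disagree by about 1 cm in x and 7 mm in y on where its ball is.

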